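Swing out the cup arm and hang up the cup of gold tiles

TASK

Pull up the knurled brass knob on the stand, turn it a sixth of a turn counter-clockwise to swing the arm from its parked notch to the front notch (marked with the turquoise dot) and let the knob snap back fully down. Then gently hang the turquoise cup on the arm's hook by its wooden handle bar, upright and steady, with its three gold-leaf tiles still in it. Leave everything else on the shelf where it is.

Things in the scene. Friction and masses are not known exactly. Their poses are not given: they have to be found in the camera images.
- stand: Fixed stand for the cup arm: round dark foot 128 mm across, steel post, notched index crown on top. Origin on the post's axis at the foot's underside (on the shelf, 12 mm above the table). In the front notch the arm points along the stand's -x; parked, 60 degrees clockwise of that from above. The locking claw is opposite the arm; the front notch, marked by a turquoise dot, is at +x.
- swing (a joint): Swing arm angle, rad, growing COUNTER-CLOCKWISE seen from above: about 0 in the parked notch (start), 1.047 in the front notch; stops at -0.25 and 1.297. It turns about the post's axis together with the brass knob, which is keyed to it. Friction 0.04 N m when free; play under 0.06 rad when the claw is in a notch.
- pull_knob (a joint): Lift of the sprung brass knob, m: 0 = fully down, claw in a notch; 0.014 = upper stop. The spring pushes down with 5.5 N at 0 and 9 N at the top. Above 0.010 the claw is clear of the crown; let go between notches it rides on the crown at about 0.009; let go within 0.05 rad of a notch it snaps in.
- knob_grip (a point): Centre of the knurled brass knob head on the post's axis: vertical cylinder 30 mm across, 24 mm tall, this point at mid-height; 276 mm above the foot's underside when down. It rises with the knob. Below it: the claw's bridge 35 mm down (lifts too), the arm's hub 42 mm down.
- cup_arm: Swing arm with hub (on the post axis, where its origin lies, at foot level) and end hook: 8 mm steel rod bent to a flat-bottomed valley 22 mm long, open upwards, rising 16 mm on the post side and 21 mm at the outer end (brass ball), about 40 mm wide at the top. The straight rod joins it to the hub, its top 16 mm above the seat. Own -x points outward along the arm, y level across it.
- hook_seat (a point): Where the cup's bar rests: top of the rod in the middle of the hook's valley, 130 mm from the post's axis, 208 mm above the foot's underside. From here the hook reaches 32 mm outward to its tip, 21 mm up and 8 mm down (rod underside). The bar comes over the tip from the outer end, the hook passing between bar and rim, and is lowered here. Axes as cup_arm.
- cup: Turquoise ceramic cup, 86 mm across, 66 mm tall, with a rigid upright handle: brass straps at its own +y and -y sides (94 mm over them) carry a level wooden bar over the middle of the mouth. About 0.24 kg (varies). Three gold-leaf tiles lie in it. Origin: centre of its underside, z up.
- cup_handle (a point): Centre of the wooden handle bar, 132 mm above the cup's underside: 88 mm long along the cup's y, 10 mm wide along x, 8 mm tall; 62 mm free height between rim and bar. Hung, this point is 4 mm above hook_seat with the bar across the arm, either way round. The hook goes under the bar's middle: grip the bar about 25 mm to one side.
- cup_floor (a point): Centre of the cup's inner floor, 6 mm above its underside; the floor is about 68 mm across.
- gold_tile_a: Gold-leaf glass tile 20 x 20 x 8 mm, 10 g, loose, lying flat in the cup at the start. Origin: centre of its underside.
- gold_tile_b: Gold-leaf glass tile 20 x 20 x 8 mm, 10 g, loose, lying flat in the cup at the start. Origin: centre of its underside.
- gold_tile_c: Gold-leaf glass tile 20 x 20 x 8 mm, 10 g, loose, lying flat in the cup at the start. Origin: centre of its underside.
- stick: Wooden burnishing stick, 168 mm long, lying flat. It is not part of the job and stays where it is. Origin: centre of its underside.
- spray_cap: Chrome spray bottle cap, 28 mm across, 43 mm tall, upright. It is not part of the job and stays where it is. Origin: centre of its underside.
- spray_bottle: Amber spray bottle, 48 mm across, 150 mm tall, upright. It is not part of the job and stays where it is. Origin: centre of its underside.
- glue_jar: Glass jar with a dark turquoise lid, 56 mm across, 62 mm tall. It is not part of the job and stays where it is. Origin: centre of its underside.
- rinse_mug: White mug, 76 mm across, 85 mm tall, side handle. It is not part of the job and stays where it is. Origin: centre of its underside.
- nippers: Tile nippers with red handles, about 190 mm long, lying flat. It is not part of the job and stays where it is. Origin: centre of its underside.
Not all that is in view belongs to the job. What is shaped like the cup but blue or orange is not meant.

How it is judged:
By the outcome, as a careful person would: the job done as asked, in the order asked, and still so for the second after the job is handed in, with the robot touching nothing.
It also fails if it takes over 56 s, if anything falls off the work surface, if the arm or the gripper's body presses on something with over 40 N, if the wrist force passes 120 N, or if a joint passes its speed limit or range.

ROBOT

A 6-joint arm with a two-finger parallel gripper is mounted at the origin on the work surface. World frame = base frame: x ahead of the robot, y to its left, z up, the work surface at z = 0. Lengths are in m, angles in rad, forces in N, time in s.
With the tool pointing down it reaches from about 0.275 to 1 m from the base axis. Payload 8.4 kg.
Tool frame: the origin (TCP) lies on the centre line of the jaws, within the pads' length; the fingertips stand 17 mm ahead of it and the grasp point (between the pads) lies 2 mm behind it (bot.tcp_to_tips is the z of the fingertips in the tool frame, in m); z points along the fingers, y is the line along which they close (so a half turn about z gives the same grasp; the last joint's range is limited). The gripper opens to 85 mm and grips with 20 to 120 N. Pads are 22 mm wide; open, the fingers measure 114 mm over their backs; the gripper's body (76 mm by 85 mm) begins 54 mm behind the grasp point. The pads swing forward as they close: fully open they stand 13 mm farther back than shut.
Start: joints at [1.345, 0.353, 1.633, -0, 1.155, -0.002], TCP at [0.139, 0.609, 0.248] pointing down, gripper open.
Joint ranges: [-2.63, 2.63], [-0.92, 2.1], [0.06, 2.66], [-1.3, 4.44], [0, 2.69], [-3.02, 3.02]. Speed limits (rad/s): [2.22, 2.22, 2.79, 3.14, 3.14, 3.14].

INTERFACE

Orientations are given as a unit quaternion [x, y, z, w].
In Python, from workcell import bot, hand, kinematics, get_obs, vision, hand_in gives the robot as it stands. The module is installed in compiled form; this text tells all that it offers. Calls block until the motion is done:
- bot.reach(position, orientation): joint-space move of the TCP to a pose.
- bot.servo_line(position, ori=None, velocity=0.15): straight line of the TCP; ori=None keeps the orientation; velocity is the mean speed in m/s.
- bot.goto_joints(angles): joint-space move.
- hand.move_gripper(opening, strength=None): finger opening in m; strength is the grip in N (None keeps the last); returns when the fingers have stopped.
- bot.dwell(seconds).
- kinematics.solve_ik(position, orientation): joint angles nearest the present ones, or None.
- get_obs(): the state.
- vision.read_camera(name): name is "scene" or "top" or "wrist"; returns a dict with "frame" (480x640x3 uint8, red, green, blue), "intrinsics" (3x3 intrinsics, pixels), "dist" ([k1, k2, p1, p2, k3] as OpenCV has them; the pictures are not rectified), "view" (4x4, takes a point from world to camera coordinates). Camera axes: x right, y down, z forward; pixel columns grow to the right and rows downward; lengths in m; the calibration is good to about 2 mm. A picture is of the moment at which its call begins. There is no depth.
A pose or a line that the arm cannot do raises bot.IKError and nothing moves.
- hand_in(): hands the job in; it is judged then, once.
The state is a dict: "time_s": time; "joint_pos": joint angles; "joint_vel": joint speeds; "joint_efforts": joint torques, N m; "position": TCP position; "orientation": TCP orientation; "wrist_force": force on the tool from outside, world axes, zero at the start; "ft_torque": the same for the moment, N m; "gripper_width": finger opening in m; "grip_force": force on a finger pad.
Only numpy, scipy, OpenCV 4.12 (cv2) and the standard library are available. Lean on these libraries where they do the work, as an engineer would, in place of code of your own. Each camera call takes 0.05 s, during which the arm holds its last target. There are 200 camera calls.

## Working session

There is one attempt and no reset: what is moved stays moved. The work goes in short steps, each a Python script; the robot and the scene stay as the last script left them, time stands still between calls to the robot, and variables do not carry over. Pictures are saved under pics/ and viewed, at most 13 in all, crops included, and the job is handed in when it is done.

```bash
mkdir -p pics; cat > h.py <<'E'
import numpy as np, cv2
from workcell import bot, hand, kinematics, get_obs, vision, hand_in
from scipy.spatial.transform import Rotation as R
def shot(n,f=None):
    c=vision.read_camera(n)
    if f: cv2.imwrite('pics/'+f,c['frame'][:,:,::-1]); np.savez('pics/'+f+'.npz',K=c['intrinsics'],d=c['dist'],V=c['view'])
    return c
def ray(f,uv):
    c=np.load('pics/'+f+'.npz'); p=cv2.undistortPoints(np.array([[uv]],float),c['K'],c['d'])[0,0]
    V=c['V']; Rm=V[:3,:3]; o=-Rm.T@V[:3,3]; d=Rm.T@np.array([p[0],p[1],1]); return o,d/np.linalg.norm(d)
def atz(f,uv,z):
    o,d=ray(f,uv); return o+d*(z-o[2])/d[2]
def tri(obs):
    A=np.zeros((3,3));b=np.zeros(3)
    for f,uv in obs:
        o,d=ray(f,uv);P=np.eye(3)-np.outer(d,d);A+=P;b+=P@o
    p=np.linalg.solve(A,b); e=[np.linalg.norm(np.cross(p-ray(f,uv)[0],ray(f,uv)[1])) for f,uv in obs]
    return p,e
def proj(f,p):
    c=np.load('pics/'+f+'.npz');V=c['V'];return cv2.projectPoints(np.atleast_2d(np.array(p,float)),cv2.Rodrigues(V[:3,:3])[0],V[:3,3],c['K'],c['d'])[0][:,0]
def down(yaw): # tool down; closing axis y at angle yaw from world x
    y=np.array([np.cos(yaw),np.sin(yaw),0]);z=np.array([0,0,-1.]);x=np.cross(y,z)
    return R.from_matrix(np.c_[x,y,z]).as_quat()
E
python3 - <<'E'
from h import *
for n in('scene','top'): shot(n,n+'0.png')
print(get_obs(), bot.tcp_to_tips)
E
```

```text
{'time_s': 0.1, 'joint_pos': array([ 1.34461694e+00,  3.53575102e-01,  1.63407747e+00, -1.61571815e-05,
        1.15518515e+00, -2.39320900e-03]), 'joint_vel': array([-0.00063755, -0.00050922, -0.0027972 ,  0.0004413 , -0.00201639,
        0.00131147]), 'joint_efforts': array([-6.75103802e-04, -6.06356692e+01, -3.42820144e+01,  7.16656132e-06,
        3.97696989e-03, -3.34274023e-05]), 'position': array([0.13861013, 0.60901396, 0.24763152]), 'orientation': array([ 1.11656484e-01,  9.93746669e-01, -6.19316678e-04, -6.36518441e-05]), 'wrist_force': array([ 0.77933277, -0.21823652, -0.35244705]), 'ft_torque': array([0.03821311, 0.00838642, 0.03297988]), 'grip_force': 0.0, 'gripper_width': 0.0856747262667445} 0.017
```

View pics/scene0.png

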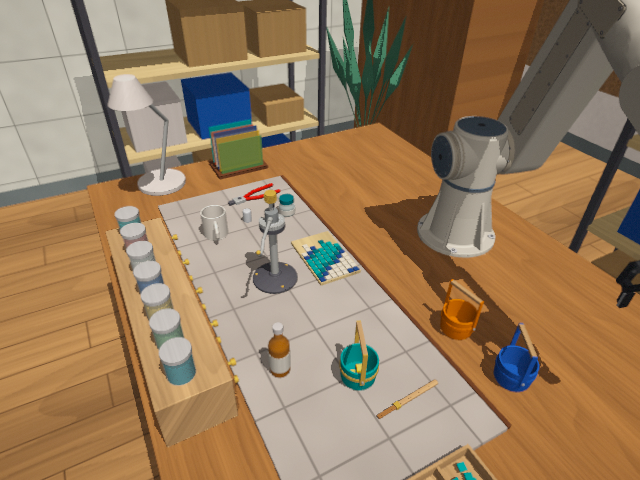

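View pics/top0.png

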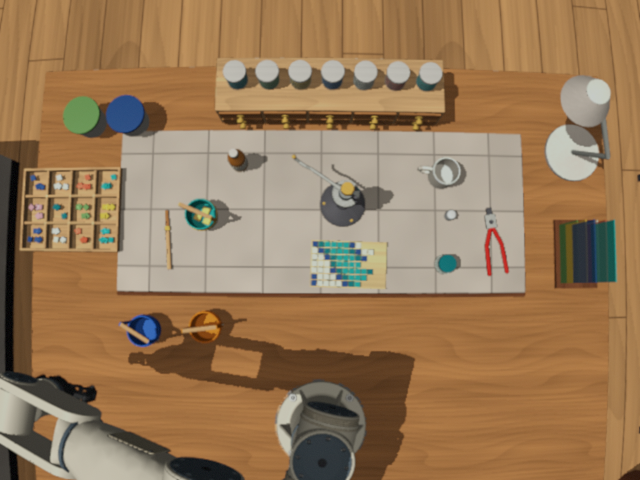

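Candidates: turquoise cup at scene (360,365) / top (200,213); orange cup at scene (459,318) / top (205,327); blue cup at scene (517,368) / top (144,330). The job wants the turquoise one. Next I check it and the stand in a close crop.

```bash
python3 - <<'E'
from h import *
s=cv2.imread('pics/scene0.png');t=cv2.imread('pics/top0.png')
def c(i,x,y,w=100,h=75): return cv2.resize(i[y:y+h,x:x+w],(400,300),interpolation=cv2.INTER_CUBIC)
cv2.imwrite('pics/m0.png',np.vstack([np.hstack([c(s,230,185,133,100),c(s,310,315)]),np.hstack([c(t,285,150),c(t,150,176)])]))
E
```

```text
(no output)
```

View pics/m0.png

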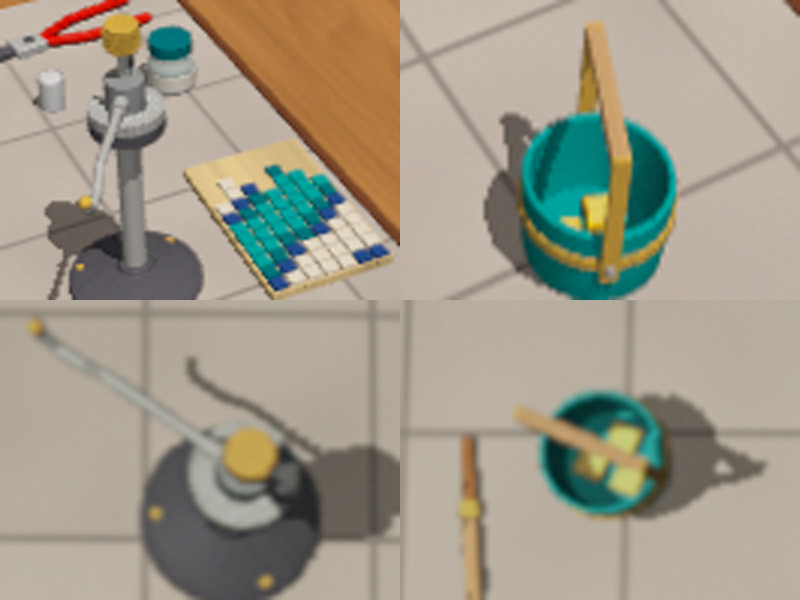

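The crops confirm the turquoise cup holding three gold tiles. Its bar ends are near top (180,204) and (213,218). The knob is at top (347,189) / scene (270,197), and the arm tip ball is at top (294,156).

```bash
python3 - <<'E'
from h import *
np.set_printoptions(precision=4,suppress=True)
print('knob tri',tri([('scene0.png',(270.2,197)),('top0.png',(347.25,188.75))]))
print('knob top z',atz('top0.png',(347.25,188.5),.3),atz('scene0.png',(270.2,197),.288))
print('tip',atz('top0.png',(294,156.5),.238), 'foot', atz('top0.png',(343,203),.012+.008))
for uv in((180,204.3),(213.5,218)):print('bar',atz('top0.png',uv,.147))
for uv in((358.75,321.3),(365,355)):print('bar s',atz('scene0.png',uv,.147))
print('cuprim',atz('top0.png',(201,214),.078))
E
```

```text
knob tri (array([ 0.6169, -0.058 ,  0.2855]), [np.float64(0.002639680396252011), np.float64(0.0026396803962518743)])
knob top z [ 0.6176 -0.0585  0.3   ] [ 0.6162 -0.0525  0.288 ]
tip [0.7061 0.0694 0.238 ] foot [ 0.6211 -0.0605  0.02  ]
bar [0.5985 0.3692 0.147 ]
bar [0.563  0.2799 0.147 ]
bar s [0.5609 0.2918 0.147 ]
bar s [0.5975 0.3746 0.147 ]
cuprim [0.5812 0.3261 0.078 ]
```

```bash
python3 - <<'E'
from h import *
np.set_printoptions(precision=4,suppress=True)
for yd in range(-180,180,30):
    print(yd,[kinematics.solve_ik([.618,-.057,z],down(np.radians(yd+a))) for z,a in((.30,0),(.30,60))])
bot.reach([.56,.31,.33],down(np.radians(67))); shot('wrist','wc.png'); print(get_obs()['time_s'],get_obs()['joint_pos'])
bot.reach([.60,-.04,.43],down(np.radians(30))); shot('wrist','wk.png'); print(get_obs()['time_s'],get_obs()['joint_pos'])
a,b=cv2.imread('pics/wc.png'),cv2.imread('pics/wk.png')
cv2.imwrite('pics/w2.png',np.vstack([cv2.resize(i,(400,300),interpolation=cv2.INTER_AREA) for i in(a,b)]))
E
```

```text
-180 [None, array([-0.0944,  0.3031,  1.5865, -0.    ,  1.2519,  2.    ])]
-150 [array([-0.0944,  0.3031,  1.5865, -0.    ,  1.2519,  2.5236]), array([-0.0944,  0.3031,  1.5865, -0.    ,  1.2519,  1.4764])]
-120 [array([-0.0944,  0.3031,  1.5865, -0.    ,  1.2519,  2.    ]), array([-0.0944,  0.3031,  1.5865, -0.    ,  1.2519,  0.9528])]
-90 [array([-0.0944,  0.3031,  1.5865, -0.    ,  1.2519,  1.4764]), array([-0.0944,  0.3031,  1.5865, -0.    ,  1.2519,  0.4292])]
-60 [array([-0.0944,  0.3031,  1.5865, -0.    ,  1.2519,  0.9528]), array([-0.0944,  0.3031,  1.5865, -0.    ,  1.2519, -0.0944])]
-30 [array([-0.0944,  0.3031,  1.5865, -0.    ,  1.2519,  0.4292]), array([-0.0944,  0.3031,  1.5865, -0.    ,  1.2519, -0.618 ])]
0 [array([-0.0944,  0.3031,  1.5865, -0.    ,  1.2519, -0.0944]), array([-0.0944,  0.3031,  1.5865, -0.    ,  1.2519, -1.1416])]
30 [array([-0.0944,  0.3031,  1.5865, -0.    ,  1.2519, -0.618 ]), array([-0.0944,  0.3031,  1.5865, -0.    ,  1.2519, -1.6652])]
60 [array([-0.0944,  0.3031,  1.5865, -0.    ,  1.2519, -1.1416]), array([-0.0944,  0.3031,  1.5865, -0.    ,  1.2519, -2.1888])]
90 [array([-0.0944,  0.3031,  1.5865, -0.    ,  1.2519, -1.6652]), array([-0.0944,  0.3031,  1.5865, -0.    ,  1.2519, -2.7124])]
120 [array([-0.0944,  0.3031,  1.5865, -0.    ,  1.2519, -2.1888]), None]
150 [array([-0.0944,  0.3031,  1.5865, -0.    ,  1.2519, -2.7124]), array([-0.0944,  0.3031,  1.5865, -0.    ,  1.2519,  2.5236])]
2.0417 [ 0.5049  0.3141  1.5063  0.0003  1.3215 -0.6659]
3.4583 [-0.0672  0.2004  1.4459  0.0004  1.4962 -0.5927]
```

View pics/w2.png

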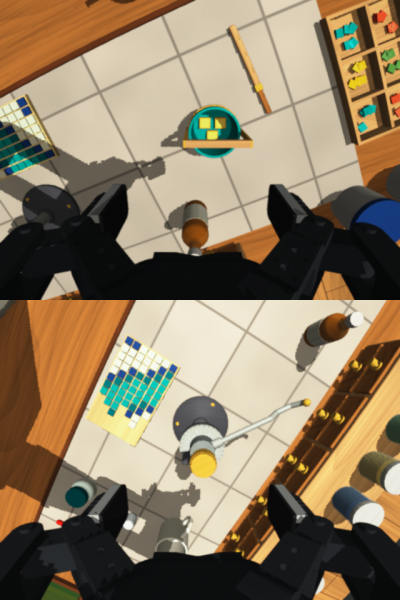

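The wrist views show the cup's bar at about (349,230) full-resolution, with the tiles inside. The knob is at about (326,262) and the arm's tip ball at (490,163). I enlarge both.

```bash
python3 - <<'E'
from h import *
a,b=cv2.imread('pics/wc.png'),cv2.imread('pics/wk.png')
A=cv2.resize(a[150:270,270:430],(400,300),interpolation=cv2.INTER_CUBIC)  #2.5
B=cv2.resize(b[140:300,260:527],(668,400),interpolation=cv2.INTER_CUBIC) #2.5
o=np.zeros((600,800,3),np.uint8); 
B=B[:, :]; A=A[50:250]
o[:400,:668]=B; o[400:600,:400]=A
cv2.imwrite('pics/w3.png',o)
E
```

```text
(no output)
```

View pics/w3.png

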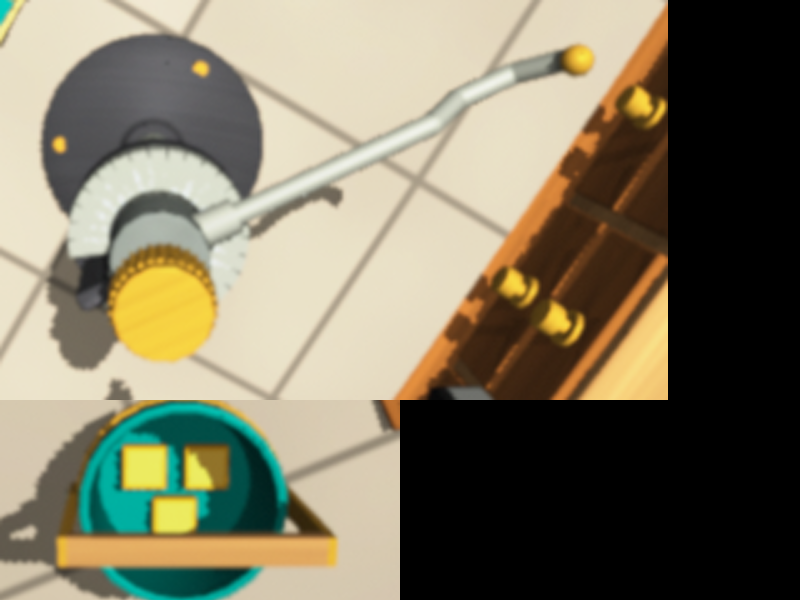

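```bash
python3 - <<'E'
from h import *
np.set_printoptions(precision=4,suppress=True)
print('knob',atz('wk.png',(325.2,263.2),.300),'foot',atz('wk.png',(320.8,197.6),.017))
k=atz('wk.png',(325.2,263.2),.300); t=atz('wk.png',(490.8,163.6),.238)
print('tip',t,np.degrees(np.arctan2(*(t-k)[[1,0]])),np.hypot(*(t-k)[:2]))
l=atz('wc.png',(292.8,230.8),.148);r=atz('wc.png',(404.8,230.4),.148);print(l,r,(l+r)/2,np.linalg.norm(l-r),np.degrees(np.arctan2(*(r-l)[[1,0]])))
print(tri([('wk.png',(325.2,263.2)),('top0.png',(347.4,188)),('scene0.png',(270.2,192.5))]))
E
```

```text
knob [ 0.6183 -0.0549  0.3   ] foot [ 0.6191 -0.0553  0.017 ]
tip [0.7064 0.0723 0.238 ] 55.29026898750257 0.15470824135352879
[0.5648 0.2888 0.148 ] [0.6013 0.3756 0.148 ] [0.5831 0.3322 0.148 ] 0.09415397006403424 67.24674728467707
(array([ 0.6173, -0.0563,  0.2994]), [np.float64(0.0017540785715405328), np.float64(0.002952421580507673), np.float64(0.0030038605446281136)])
```

```bash
python3 - <<'E'
from h import *
np.set_printoptions(precision=3,suppress=True)
X,Y=.618,-.0555; q=down(np.radians(-30))
def st(m):
    o=get_obs();print(m,round(o['time_s'],2),o['position'],o['wrist_force'],o['ft_torque'],o['gripper_width'],o['grip_force'])
bot.reach([X,Y,.36],q); bot.servo_line([X,Y,.286],q,velocity=.1); st('at')
hand.move_gripper(.024,strength=50); st('grip')
bot.servo_line([X,Y,.2985],velocity=.03); st('up')
for a in (-10,10,30):
    j=kinematics.solve_ik([X,Y,.2985],down(np.radians(a))); bot.goto_joints(j); st(a)
shot('scene','s1.png')
E
```

```text
at 5.32 [ 0.618 -0.056  0.287] [0.097 0.087 0.262] [ 0.007 -0.014  0.01 ] 0.0855488856885057 0.0
grip 5.88 [ 0.619 -0.056  0.287] [ 4.443 -3.319  1.901] [-0.512 -0.648  0.034] 0.02825387605870138 50.276531868148595
up 6.44 [ 0.619 -0.056  0.298] [ 8.157 -4.149 -8.08 ] [-0.597 -1.434 -0.001] 0.02857472923706139 49.86221201252192
-10 6.87 [ 0.618 -0.056  0.297] [ 6.939 -2.845 -8.558] [-0.483 -1.163  0.08 ] 0.02832650577919853 49.89261908456683
10 7.29 [ 0.618 -0.056  0.297] [ 4.862 -3.343 -9.725] [-0.437 -1.016  0.043] 0.028495572400489815 49.922623933525756
30 7.72 [ 0.617 -0.056  0.297] [ 2.108 -5.287 -8.29 ] [-0.613 -0.521  0.007] 0.028313412066237713 49.97893188614398
```

```bash
python3 - <<'E'
from h import *
np.set_printoptions(precision=3,suppress=True)
def st(m):
    o=get_obs();print(m,round(o['time_s'],2),o['position'],o['wrist_force'],o['ft_torque'],o['gripper_width'],o['grip_force'])
bot.servo_line([.618,-.0555,.2875],velocity=.03); st('dn')
hand.move_gripper(.085); st('open')
bot.servo_line([.618,-.0555,.36],velocity=.12)
bot.reach([.60,.06,.43],down(np.radians(25))); st('v'); shot('wrist','wk2.png')
a=cv2.imread('pics/wk2.png');cv2.imwrite('pics/w4.png',a)
E
```

```text
dn 8.28 [ 0.617 -0.056  0.287] [ 0.215 -6.093 -5.672] [-0.705 -0.237  0.002] 0.028573305837822274 50.27934579877183
open 8.88 [ 0.618 -0.055  0.288] [0.606 0.339 0.08 ] [0.043 0.015 0.018] 0.08516505016843781 0.0
v 10.24 [0.6   0.06  0.429] [ 0.834  0.582 -0.98 ] [-0.037 -0.022  0.003] 0.08492546848860821 0.0
```

View pics/w4.png

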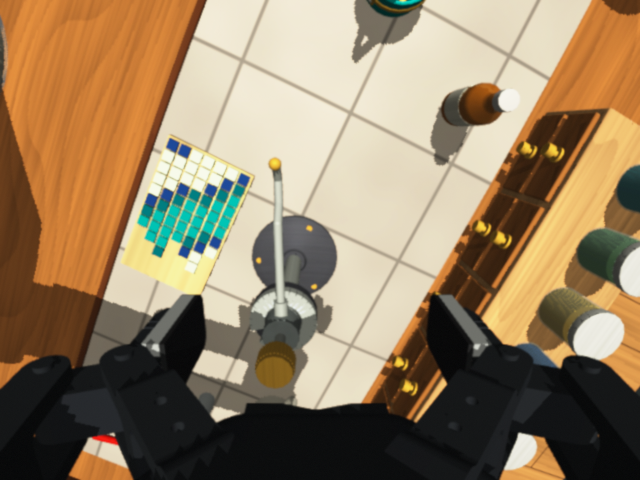

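The arm now points towards the robot's left, with its tip ball at (274,164) and the knob face at about (275,362). I compute the arm's angle and the knob height.

```bash
python3 - <<'E'
from h import *
np.set_printoptions(precision=4,suppress=True)
k=np.array([.618,-.0555])
t=atz('wk2.png',(274.5,164),.238); d=t[:2]-k; print(t,np.degrees(np.arctan2(d[1],d[0])),np.hypot(*d))
r=lambda c,z,n=40:[(c[0]+.015*np.cos(a),c[1]+.015*np.sin(a),z) for a in np.linspace(0,2*np.pi,n)]
im=cv2.imread('pics/wk2.png')
S=6;c=cv2.resize(im[330:400,235:320],None,fx=S,fy=S,interpolation=cv2.INTER_CUBIC)
for z,col in((.300,(0,0,255)),(.309,(255,0,0)),(.276,(0,255,0))):
    p=(proj('wk2.png',r(k,z))-[235,330]+.5)*S; cv2.polylines(c,[p.astype(np.int32)],True,col,1)
u=im[140:260,240:340]; u=cv2.resize(u,None,fx=2.8,fy=2.8,interpolation=cv2.INTER_CUBIC)
o=np.zeros((420,800,3),np.uint8);o[:,:510]=c[:420];o[:336,510:790]=u;cv2.imwrite('pics/w5.png',o)
E
```

```text
[0.552 0.084 0.238] 115.31815431982125 0.15427639785056446
```

View pics/w5.png

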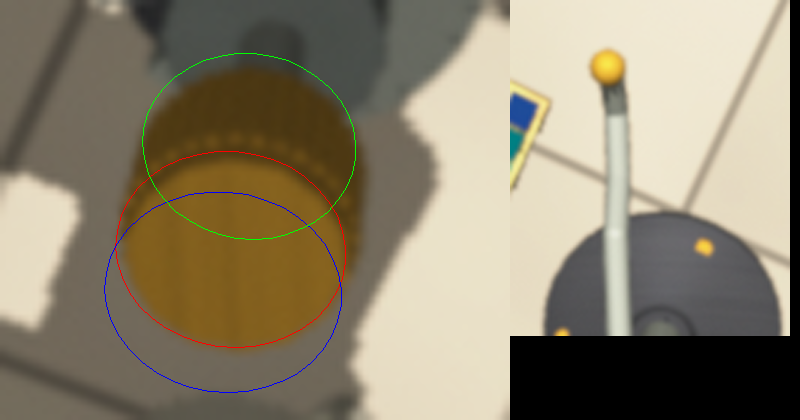

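The knob rim matches the fully-down circle (red), and the arm stands at 115.3° against 55.3° parked, so it is in the front notch. Now the cup.

```bash
python3 - <<'E'
from h import *
np.set_printoptions(precision=4,suppress=True)
def st(m):
    o=get_obs();print(m,round(o['time_s'],2),o['position'],o['wrist_force'],o['ft_torque'],o['gripper_width'],o['grip_force'])
print(atz('wk2.png',(275.3,371.2),.3), 'bottle',atz('top0.png',(236,160),.1))
th=np.radians(67.2);u=np.array([np.cos(th),np.sin(th)]);g=np.array([.583,.332])-.025*u;q=down(th-np.pi/2)
bot.reach([*g,.26],q); bot.servo_line([*g,.148],q,velocity=.1); st('at')
hand.move_gripper(.004,strength=60); st('grip')
bot.servo_line([*g,.168],velocity=.05); st('up'); bot.dwell(.2); st('up2')
bot.servo_line([*g,.262],velocity=.1); st('hi')
shot('wrist','wg.png');shot('scene','sg.png')
a=cv2.imread('pics/wg.png');b=cv2.imread('pics/sg.png')
cv2.imwrite('pics/g.png',np.hstack([cv2.resize(a[100:400,140:540],(480,360)),cv2.resize(b[200:400,280:457],(319,360))]))
E
```

```text
[ 0.6196 -0.0546  0.3   ] bottle [0.7254 0.2308 0.1   ]
at 12.72 [0.5738 0.3092 0.1488] [ 0.5627 -0.2988 -0.4573] [ 0.0098 -0.0278  0.0758] 0.0847379388337373 0.0
grip 13.4 [0.5732 0.309  0.1482] [-1.1512  0.5477  2.7884] [ 0.0202  0.2752 -0.0189] 0.00825354365098751 58.811219930648804
up 13.95 [0.5734 0.309  0.1682] [ 0.3681 -0.6163 -3.3387] [0.0077 0.0425 0.0235] 0.008477588184400397 58.46756458282471
up2 14.15 [0.5731 0.3088 0.1677] [-0.6073 -0.4496 -2.4418] [-0.0828  0.0276  0.0221] 0.008724319941912192 58.47328841686249
hi 15.24 [0.5729 0.3087 0.2611] [ 0.192  -0.3643 -2.7064] [-0.0388  0.0341 -0.0105] 0.007930504373297946 58.471367955207825
```

View pics/g.png

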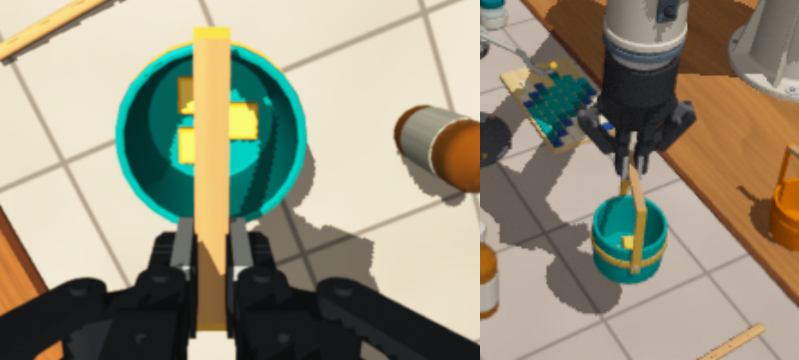

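The cup is gripped upright with all three tiles in it. In the wrist picture the bar ends are at about (317,123) and (317,375). I compute the bar centre, then carry the cup to the hook's outer end.

```bash
python3 - <<'E'
from h import *
np.set_printoptions(precision=4,suppress=True)
def st(m):
    o=get_obs();print(m,round(o['time_s'],2),o['position'],o['wrist_force'],o['ft_torque'],o['gripper_width'])
p=get_obs()['position']; e=[atz('wg.png',(316.7,y),p[2]) for y in(123.3,375)]
th0=np.radians(67.2);u0=np.array([np.cos(th0),np.sin(th0)])
print(e,np.linalg.norm(e[0]-e[1]),'off along bar',((e[0]+e[1])/2-p)[:2]@u0)
fa=np.radians(115.3);a=np.array([np.cos(fa),np.sin(fa)]);th=fa-np.pi/2;u=np.array([np.cos(th),np.sin(th)])
S=np.array([.6185,-.0555])+.130*a; print('seat',S)
off=.025; q=down(th-np.pi/2)
P=S+.10*a-off*u
bot.servo_line([*P,.262],q,velocity=.12); st('pre')
shot('scene','sp.png');shot('wrist','wp.png')
x=cv2.imread('pics/wp.png');y=cv2.imread('pics/sp.png')
cv2.imwrite('pics/p.png',np.hstack([cv2.resize(x,(480,360)),cv2.resize(y[150:350,240:417],(319,360))]))
E
```

```text
[array([0.6015, 0.374 , 0.261 ]), array([0.5654, 0.2881, 0.261 ])] 0.09313010455655699 off along bar 0.02467617586517831
seat [0.5629 0.062 ]
pre 17.02 [0.4978 0.1422 0.262 ] [ 0.4684 -1.0075 -1.9387] [-0.0274  0.0258  0.0231] 0.008195741272213347
```

View pics/p.png

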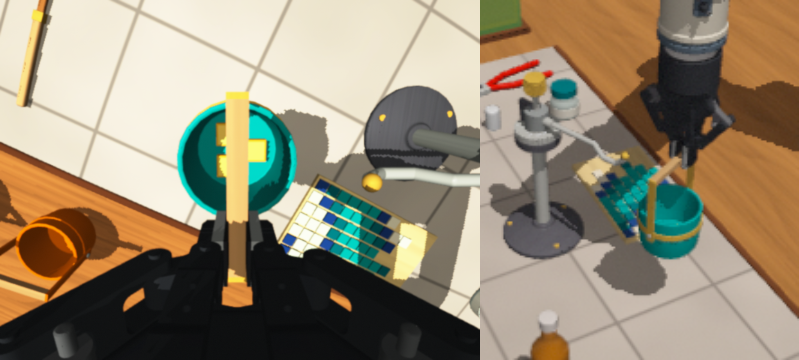

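The ball is at about (497,243) in the wrist picture, level with the bar's middle, so the line-up is good. I check the ball numerically, go in over the tip, and lower while watching the force.

```bash
python3 - <<'E'
from h import *
np.set_printoptions(precision=4,suppress=True)
def st(m):
    o=get_obs();print(m,round(o['time_s'],2),o['position'],o['wrist_force'],o['ft_torque'],o['gripper_width'])
fa=np.radians(115.3);a=np.array([np.cos(fa),np.sin(fa)]);u=np.array([a[1],-a[0]])
S=np.array([.6185,-.0555])+.130*a
b=atz('wp.png',(497,243),.237)[:2]; print('ball',b,'along/lateral from seat',(b-S)@a,(b-S)@u)
S=S+u*np.clip((b-S)@u,-.003,.003)
P=S-.025*u
bot.servo_line([*P,.262],velocity=.08); st('over')
for z in (.245,.236,.232,.230,.2285,.2275,.2265,.2255):
    bot.servo_line([*P,z],velocity=.03); bot.dwell(.1); st(z)
    if get_obs()['wrist_force'][2]>-.9: break
shot('scene','sl.png');shot('wrist','wl.png');shot('top','tl.png')
x=cv2.imread('pics/wl.png');y=cv2.imread('pics/sl.png')
cv2.imwrite('pics/l.png',np.hstack([cv2.resize(x,(480,360)),cv2.resize(y[180:313,240:358],(319,360),interpolation=cv2.INTER_CUBIC)]))
E
```

```text
ball [0.5522 0.0838] along/lateral from seat 0.024298281583575086 -0.00035052574461136787
over 18.52 [0.5399 0.0516 0.262 ] [-0.4382 -0.3286 -2.1845] [-0.0151  0.0736 -0.0403] 0.00853944054145159
0.245 19.34 [0.5402 0.0512 0.2452] [-0.3485  0.5901 -2.1998] [-0.0239  0.137  -0.0023] 0.008484334902445413
0.236 19.89 [0.5401 0.0512 0.236 ] [ 0.671  -0.2829 -2.6802] [-0.0286  0.0555 -0.0148] 0.00824983032728599
0.232 20.27 [0.54   0.0512 0.232 ] [ 0.1602  0.8504 -2.7064] [-0.0104  0.0601  0.0019] 0.008345805827100938
0.23 20.62 [0.54   0.0512 0.23  ] [ 0.3256 -0.7808 -2.0186] [-0.0198  0.0598  0.0113] 0.008207326361754108
0.2285 20.98 [0.54   0.0512 0.2285] [ 1.0351  0.6916 -2.3717] [-0.0362  0.0072  0.0383] 0.008281921909745044
0.2275 21.32 [0.5403 0.0513 0.2278] [ 0.2201 -0.0029  1.3963] [ 0.0928 -0.0345  0.0199] 0.008283538529503138
```

View pics/l.png

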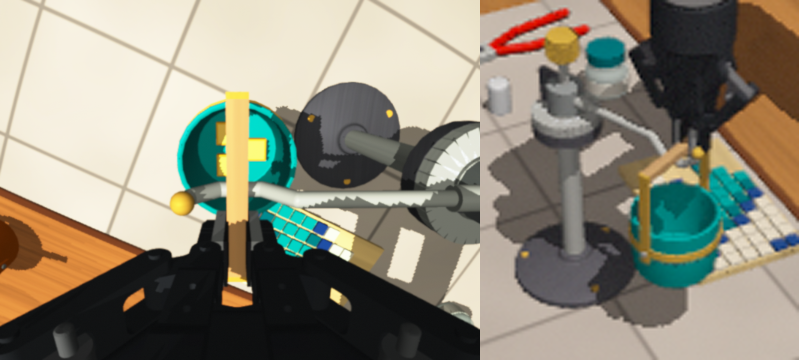

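The bar lies in the hook's valley and has made contact at the expected height. I release gently and back off upwards.

```bash
python3 - <<'E'
from h import *
np.set_printoptions(precision=4,suppress=True)
p=get_obs()['position']
for w in (.014,.022,.045): hand.move_gripper(w,strength=20)
bot.servo_line([p[0],p[1],.30],velocity=.06); 
bot.servo_line([p[0]-.06,p[1]+.06,.42],velocity=.15); bot.dwell(1)
print(get_obs()['time_s'],get_obs()['wrist_force'])
shot('scene','se.png');shot('wrist','we.png');bot.dwell(.5);d=shot('scene','se2.png');shot('top','te.png')
x=cv2.imread('pics/we.png');y=cv2.imread('pics/se.png');print('motion',np.abs(y.astype(int)-cv2.imread('pics/se2.png')).max())
cv2.imwrite('pics/e.png',np.hstack([cv2.resize(x,(480,360)),cv2.resize(y[180:313,240:358],(319,360),interpolation=cv2.INTER_CUBIC)]))
E
```

```text
25.8 [-0.1118  0.4337 -0.5143]
motion 75
```

View pics/e.png

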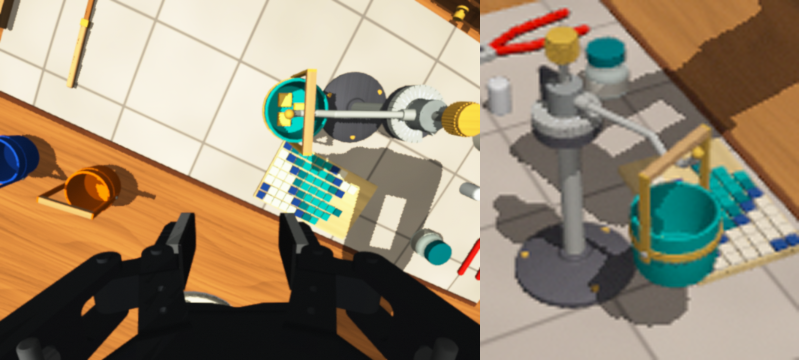

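The cup hangs upright on the hook with the tiles visible. I check whether it has settled.

```bash
python3 - <<'E'
from h import *
bot.dwell(2)
f=[]
for i in range(5): f.append(shot('scene')['frame'].astype(int)); bot.dwell(.25)
for i in range(4):
    m=np.abs(f[i+1]-f[i]).max(2)>25; y,x=np.nonzero(m); print(m.sum(), (x.min(),x.max(),y.min(),y.max()) if m.any() else '')
print(get_obs()['time_s'])
E
```

```text
0 
0 
0 
0 
30.0
```

```bash
python3 -c "
from h import *
print(hand_in())"
```

```text
the job is handed in; nothing more can be done
None
```

The arm is in the front notch with the knob fully down, and the turquoise cup hangs upright and still on the hook with its three gold tiles. I touched nothing else on the shelf and handed the job in at about 30 s.

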